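Put the dropper bottle away in the light-tight store and close its hatch

ROBOT

A 6-joint arm with a two-finger parallel gripper is mounted at the origin on a cart in front of the work surface, level with it; the furniture and walls round the work are solid. World frame = base frame: x ahead of the robot, y to its left, z up, the work surface at z = 0. Lengths are in m, angles in rad, forces in N, time in s.
With the tool pointing down it reaches from about 0.425 to 0.95 m from the base axis. Payload 3.5 kg.
Tool frame: the origin (TCP) lies between the finger pads; the fingertips stand 22 mm ahead of it and the grasp point (between the pads) lies 3 mm ahead of it (ctrl.nose_length is the z of the fingertips in the tool frame, in m); z points along the fingers, y is the line along which they close (so a half turn about z gives the same grasp; the last joint's range is limited). The gripper opens to 85 mm and grips with 20 to 120 N. Pads are 22 mm wide; open, the fingers measure 114 mm over their backs; the gripper's body (76 mm by 85 mm) begins 54 mm behind the grasp point. The pads swing forward as they close: fully open they stand 13 mm farther back than shut.
Start: joints at [-1.469, 0.286, 1.577, -0, 1.279, -0.15], TCP at [0.168, -0.654, 0.253] pointing down, gripper open.
Joint ranges: [-2.77, 2.77], [-0.9, 2.22], [0.21, 2.48], [-1.53, 4.67], [0.24, 2.81], [-2.84, 2.84]. Speed limits (rad/s): [2.79, 2.79, 3.14, 3.14, 3.14, 3.14].

INTERFACE

Orientations are given as a unit quaternion [x, y, z, w].
In Python, from plant import ctrl gives the robot as it stands. The module is installed in compiled form; this text tells all that it offers.
- The arm moves only by the tool send_rows, never from a script. Its argument "rows" is text: rows parted by semicolons, each of 7 numbers parted by spaces: the turn, a rotation vector about the tool's x, y, z in parts of the range, where 1.0 means pi rad, then the shift along the tool's x, y, z in parts of the range, where 1.0 means 750 mm, then the opening, from -1 (shut) to 1 (fully open). A call has 1 to 8 rows; each row is the pose to reach, as a shift and turn from the pose commanded when the call began, along the tool's axes at that moment; what a row does not reach only later rows make up. A row lasts 1/8 s, in which the tool goes at most 62.5 mm and 10.7 degrees, less where a joint would pass 70% of its speed; a pose out of reach is approached as far as the arm can. A shift or turn number past 1, either way, is cut back to 1. A call with a gripper value outside its range is refused whole. The fingers move at their own pace and stop on an object; "grip_force" is the grip in N (left out, the last holds). Time passes only in rows, so rows that repeat a pose let the fingers close. It gives the time, the measured TCP pose, the force, the opening and the grip force at its end, in the units of the state.
- ctrl.get_state(): the state, without advancing time (a new reading comes with each control period).
- ctrl.read_camera(name): name is "scene" or "side" or "wrist"; returns a dict with "color" (420x560x3 uint8, red, green, blue), "fx", "fy", "cx", "cy" (pixels), "D" ([k1, k2, p1, p2, k3] as OpenCV has them; the pictures are not rectified), "extrinsics" (4x4, takes a point from world to camera coordinates). Camera axes: x right, y down, z forward; pixel columns grow to the right and rows downward; lengths in m; the calibration is good to about 2 mm. A picture is of the moment at which its call begins. There is no depth.
- ctrl.sign_off(): hands the job in; it is judged then, once.
Trained networks look in a picture, given as the dict that the camera call returned (one of the last four; its "shot" number tells which), for a name from the list of things; names that differ only in an ending like _2 or _b are one class to them, and where a whole thing is asked for, a point or a joint stands for the part that bears it (a point fixed in the world has none). Each returns a list of dicts, best first, with "p" (0 to 1); they miss things now and then, are a little off and sometimes report something else, mostly with a low value. They report only what shows in the picture. A call takes as long as a camera call. They do not tell look-alikes from the thing itself.
- ctrl.look_for(picture, target): "position" ([x, y, z] in m, in the coordinates of the camera as it stood for that picture, good to about 4 mm: the middle of the surface that is visible of it).
The state is a dict: "time": time; "qpos": joint angles; "dq": joint speeds; "joint_efforts": joint torques, N m; "eef_pos": TCP position; "tcp_rot": TCP orientation; "contact_force": force on the tool from outside, world axes, zero at the start; "wrist_torque": the same for the moment, N m; "opening": opening from 0.0 (shut) to 1.0 (fully open); "finger_force": force on a finger pad.
Only numpy, scipy, OpenCV 4.12 (cv2) and the standard library are available. Lean on these libraries where they do the work, as an engineer would, in place of code of your own. Each camera call takes 0.05 s, during which the arm holds its last target. There are 200 camera calls.

TASK

Lift the hatch of the light-tight store off its recessed seat, slide it along its channels until the chamber is uncovered, and stand the dropper bottle upright on the chamber floor, lowering it in rather than dropping it. Then slide the hatch back and let it down fully home into its seat, and leave the timer, the tape roll and the marker where they are.

Things in the scene. Friction and masses are not known exactly. Their poses are not given: they have to be found in the camera images.
- store: light-tight store: grey metal box fixed to the bench, 144 (x) x 262 (y) x 150 mm high. Origin: centre of its underside; z up; y along its length, the way the hatch slides. The -y half is an open-topped chamber, the +y half a closed housing with a flat parking deck on top. End stops, 140 mm high, have their inner faces at y = -121 and +121 mm
- seat (a point): centre of the recessed seat, on its ledge: store frame (0, -63, 116) mm, store's axes. The recess is 116 mm long in y and 10 mm deep below the deck, so the hatch must rise more than 10 mm before it slides. The hatch's origin lies here when fully home (play 3 mm each way in y, 2.5 mm in x)
- parked (a point): where the hatch's origin lies when parked: on the deck at store frame (0, 62, 126) mm, store's axes; 4 mm short of the end stop
- channel (a point): mid-length point of the -x aluminium C-channel, on the underside of its top lip: store frame (-57, 0, 144) mm. Both channels run the whole length with tops at 150 mm; 125 mm between their webs, 105 mm between their lips. The lips stop the hatch 20 mm above its seat (aim for 15 when sliding) and keep it from coming out
- chamber_floor (a point): centre of the chamber's floor: store frame (0, -63, 10) mm, axes of the store. The chamber is 100 (x) x 92 (y) mm inside, its mouth the same, 106 mm from floor to seat ledge
- hatch: loose flat steel hatch, 120 (x) x 110 (y) x 8 mm, about 0.35 kg, black bridge handle in the middle. Origin: centre of its underside; z up; y along the store's y. In the store's frame: closed at y = -63 mm, parked at y = +62 mm; the chamber counts as uncovered beyond y = +45 mm
- hatch_bar (a point): centre of the handle's bar, 38 mm above the hatch's underside. The bar is 68 mm long along the hatch's x, 12 mm thick along y, 16 mm high (30 to 46 mm above the underside), with two posts 12 mm thick under it at x = -28 and +28 mm: pinch it across y from above
- dropper: the small brown dropper bottle, 35 mm across, 98 mm tall, 0.07 kg. Origin: centre of its underside, z up. Body up to 58 mm, black collar of 22 mm diameter from 56 to 70 mm, black bulb of 14 mm diameter from 70 to 98 mm, which is firm enough to grip
- timer: bystander: cream interval timer with a round dial, 42 x 62 x 62 mm, origin at the centre of its underside
- tape: bystander: green tape roll lying flat, 96 mm across, 19 mm high, origin at the centre of its underside
- marker: bystander: marker pen with a black cap lying down, 134 mm long along its y, 14 mm high, origin at the centre of its underside
Things that resemble listed ones, but are neither listed nor needed, are in the scene too. There is more than one size of the dropper; the one meant has the size given above.

How it is judged:
By the outcome, as a careful person would: the job done as asked, in the order asked, and still so for the second after the job is handed in, with the robot touching nothing.
It also fails if it takes over 64 s, if anything falls off the work surface, if the arm or the gripper's body presses on something with over 40 N, if the wrist force passes 120 N, or if a joint passes its speed limit or range.

## Working session

There is one attempt and no reset: what is moved stays moved. The work goes in short steps, Python scripts to look and compute and a tool call to move; the robot and the scene stay as the last step left them, time stands still between calls to the robot, and variables do not carry over. Pictures are saved under pics/ and viewed, at most 10 in all, crops included, and the job is handed in when it is done.

Besides the shell and the picture viewer there is one more tool, called after ">>>" as a command line: name --argument value ..., lists and objects as JSON in quotes. send_rows: Moves the arm, as the interface text tells. Its arguments: {"type":"object","properties":{"rows":{"type":"string"},"grip_force":{"type":"number"}},"required":["rows"]}

```bash
mkdir -p pics; cat > h.py <<'E'
import numpy as np, cv2
from plant import ctrl
from scipy.spatial.transform import Rotation as R
def K(c): return np.array([[c['fx'],0,c['cx']],[0,c['fy'],c['cy']],[0,0,1]])
def w(c,p): return np.linalg.inv(np.array(c['extrinsics']))@np.append(p,1)
def world(c,p): return w(c,p)[:3]
def px(c,P):
    E=np.array(c['extrinsics']);P=np.atleast_2d(P).astype(float)
    return cv2.projectPoints(P,cv2.Rodrigues(E[:3,:3])[0],E[:3,3],K(c),np.array(c['D'],float))[0][:,0]
def atz(c,uv,z):
    u=cv2.undistortPoints(np.array([[uv]],float),K(c),np.array(c['D'],float))[0,0]
    E=np.array(c['extrinsics']);o=-E[:3,:3].T@E[:3,3];d=E[:3,:3].T@np.array([u[0],u[1],1])
    return o+d*(z-o[2])/d[2]
def save(c,n): cv2.imwrite('pics/'+n,cv2.cvtColor(c['color'],cv2.COLOR_RGB2BGR))
E
python3 - <<'E'
from h import *
np.set_printoptions(precision=3,suppress=True)
s=ctrl.get_state();print(s['time'],s['eef_pos'],s['tcp_rot'],s['opening'],ctrl.nose_length)
for n in ['scene','side','wrist']:
    c=ctrl.read_camera(n);save(c,n+'0.png')
    for t in ['store','hatch','hatch_bar','dropper','timer','tape','marker']:
        for r in ctrl.look_for(c,t):
            P=world(c,r['position']);print(n,t,round(r['p'],2),P,px(c,P)[0])
E
```

```text
0.0 [ 0.168 -0.653  0.252] [ 0.992  0.126  0.    -0.001] 1.0023367727740298 0.022
scene store 0.77 [ 0.559 -0.104  0.112] [304.589 182.307]
scene hatch 0.65 [ 0.607 -0.236  0.132] [318.188 151.945]
scene hatch_bar 0.76 [ 0.6   -0.235  0.125] [319.555 154.954]
scene dropper 0.66 [0.464 0.099 0.061] [284.866 251.195]
scene dropper 0.56 [0.506 0.178 0.047] [249.474 265.811]
scene dropper 0.53 [0.439 0.193 0.038] [267.371 286.571]
scene timer 0.61 [0.709 0.26  0.049] [166.504 244.998]
scene tape 0.74 [0.681 0.135 0.02 ] [212.609 232.751]
scene marker 0.63 [0.357 0.144 0.015] [309.489 298.805]
scene marker 0.42 [0.678 0.135 0.016] [213.396 234.433]
side store 0.74 [ 0.546 -0.068  0.099] [293.842 196.523]
side store 0.54 [ 0.604 -0.239  0.123] [305.521 168.87 ]
side hatch 0.91 [ 0.605 -0.233  0.121] [304.224 169.863]
side hatch_bar 0.79 [ 0.607 -0.237  0.123] [304.249 168.904]
side dropper 0.69 [0.437 0.193 0.029] [276.866 272.478]
side dropper 0.68 [0.506 0.182 0.042] [252.807 256.456]
side dropper 0.66 [0.46  0.102 0.056] [289.321 242.698]
side timer 0.87 [0.707 0.27  0.043] [156.976 248.248]
side tape 0.64 [0.677 0.14  0.016] [205.289 241.591]
side marker 0.58 [0.351 0.151 0.011] [321.934 282.679]
```

```bash
python3 - <<'E'
import cv2,numpy as np
a=cv2.imread('pics/scene0.png')[90:330,130:410];b=cv2.imread('pics/side0.png')[90:330,130:410]
cv2.imwrite('pics/v1.png',cv2.resize(a,(798,600),interpolation=cv2.INTER_CUBIC) if 0 else cv2.resize(a,(700,600),interpolation=cv2.INTER_CUBIC))
cv2.imwrite('pics/v2.png',cv2.resize(b,(700,600),interpolation=cv2.INTER_CUBIC))
E
```

```text
(no output)
```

View pics/v1.png

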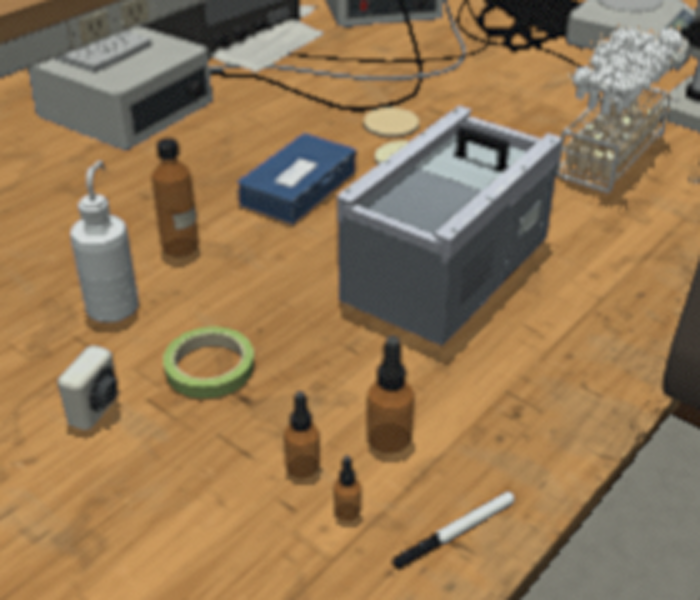

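View pics/v2.png

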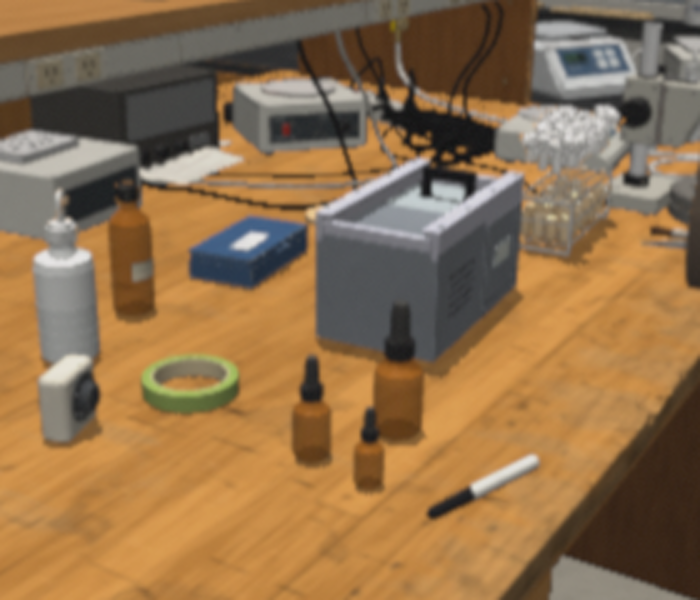

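Scene picture: the store is at (305,182) with the hatch closed at the far end and its bar at (322,148). Three droppers show: large (287,251), medium (251,266) and small (269,287). I'll measure their heights and widths, and the store's top corners.

```bash
python3 - <<'E'
from h import *
from scipy.optimize import least_squares
np.set_printoptions(precision=3,suppress=True)
cs={n:ctrl.read_camera(n) for n in ['scene','side']}
def pt(x,y): return (130+x/2.5-.3,90+y/2.5-.3)
# store corners top: near-left, near-right, far-right, far-left ; z=.15
cr={'scene':[(340,195),(441,241),(560,138),(462,108)],'side':[(318,214),(437,241),(523,174),(420,160)]}
# local: near end = +y (deck).
loc={}
def res(p,full=False):
    r=[]
    for n in cs:
        L=[(s*.072,t*.131) for s,t in SG]
        Rm=np.array([[np.cos(p[2]),-np.sin(p[2])],[np.sin(p[2]),np.cos(p[2])]])
        W=[np.append(Rm@np.array(l)+p[:2],.15) for l in L]
        r.append(px(cs[n],W)-np.array([pt(*q) for q in cr[n]]))
    return np.concatenate(r).ravel()
for n in cs: print(n,[atz(cs[n],pt(*q),.15) for q in cr[n]])
SG=[(1,1),(-1,1),(-1,-1),(1,-1)]
f=least_squares(res,[.58,-.17,0.]);print(f.x,np.degrees(f.x[2]),f.fun.reshape(-1,2))
# dropper: bottom-centre / top-centre
for nm,(b1,t1),(b2,t2) in [('L',((390,447),(392,340)),((400,430),(401,306))),('M',((303,470),(300,394)),((312,454),(312,357))),('S',((348,516),(346,458)),((370,484),(370,408)))]:
  for n,b,t in (('scene',b1,t1),('side',b2,t2)):
    c=cs[n];B=atz(c,pt(*b),0.0);
    hs=np.linspace(.03,.2,171);v=px(c,[np.append(B[:2],h) for h in hs])[:,1]
    print(nm,n,B,'h',hs[np.argmin(abs(v-pt(*t)[1]))])
E
```

```text
scene [array([ 0.65 , -0.046,  0.15 ]), array([ 0.514, -0.047,  0.15 ]), array([ 0.533, -0.314,  0.15 ]), array([ 0.668, -0.302,  0.15 ])]
side [array([ 0.639, -0.031,  0.15 ]), array([ 0.493, -0.025,  0.15 ]), array([ 0.527, -0.305,  0.15 ]), array([ 0.66, -0.29,  0.15])]
[ 0.588 -0.175  0.069] 3.9597942005228344 [[-2.052  1.027]
 [ 2.798  0.701]
 [ 1.659  1.382]
 [-0.501  0.04 ]
 [-2.107 -1.503]
 [-0.292 -3.546]
 [ 1.187 -0.279]
 [-0.911 -1.093]]
L scene [0.463 0.095 0.   ] h 0.139
L side [0.464 0.09  0.   ] h 0.126
M scene [0.508 0.173 0.   ] h 0.101
M side [0.508 0.173 0.   ] h 0.096
S scene [0.439 0.187 0.   ] h 0.078
S side [0.437 0.188 0.   ] h 0.07300000000000001
```

```bash
python3 - <<'E'
import cv2
a=cv2.imread('pics/scene0.png')[215:305,230:320]
cv2.imwrite('pics/v3.png',cv2.resize(a,(600,600),interpolation=cv2.INTER_CUBIC))
E
```

```text
(no output)
```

View pics/v3.png

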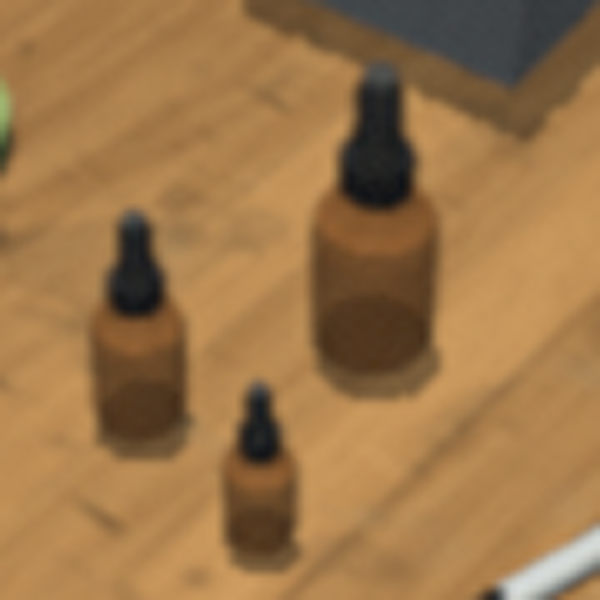

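The droppers in the scene picture are L (287,251), about 130 mm tall, M (251,266), about 98 mm, and S (269,287), about 75 mm. The crop confirms that M, the leftmost one, fits the 98 mm size. Next I need a closer look at the store with the wrist camera.

```bash
cat >> h.py <<'E'
def tool():
    s=ctrl.get_state();return np.array(s['eef_pos']),R.from_quat(s['tcp_rot']),s
def goal(P,yaw):
    """shift mm + turn deg in tool axes to reach TCP P pointing down with tool x at yaw(deg)"""
    p,r,_=tool();Rt=R.from_euler('z',yaw,degrees=True)*R.from_euler('x',180,degrees=True)
    return np.round((r.inv()*Rt).as_rotvec(degrees=True),1),np.round(r.inv().apply(np.array(P)-p)*1000,1)
E
python3 - <<'E'
from h import *
np.set_printoptions(precision=3,suppress=True)
c=ctrl.read_camera('wrist');p,r,s=tool()
E=np.linalg.inv(np.array(c['extrinsics']));print('cam in tool',r.inv().apply(E[:3,3]-p),'\n',r.as_matrix().T@E[:3,:3],c['fx'])
print(goal([.56,-.2,.40],4))
E
```

```text
cam in tool [ 0.085  0.    -0.121] 
 [[-0.    -0.945 -0.327]
 [ 1.    -0.    -0.   ]
 [-0.    -0.327  0.945]] 343.0608019610203
(array([-0. ,  0. , 10.4]), array([ 492.5, -341.8, -146.7]))
```

Careful with the scale: shifts go in shares of 750 mm and turns go in shares of pi rad. That gives: 553 mm is 0.7373, -336 mm is -0.448, 10.4 degrees is 0.0578.

>>> send_rows --rows "0 0 0 0 0 -0.1427 1;0 0 0.0578 0.7373 -0.448 -0.1427 1;0 0 0.0578 0.7373 -0.448 -0.1427 1;0 0 0.0578 0.7373 -0.448 -0.1427 1;0 0 0.0578 0.7373 -0.448 -0.1427 1;0 0 0.0578 0.7373 -0.448 -0.1427 1;0 0 0.0578 0.7373 -0.448 -0.1427 1;0 0 0.0578 0.7373 -0.448 -0.1427 1"

```text
time: 2.35
eef_pos: [0.4741, -0.3396, 0.3463]
tcp_rot: [0.999, 0.035, 0.0, 0.0]
contact_force: [1.5, -0.6, 0.5]
opening: 1.0
finger_force: 0.0
```

```bash
python3 -c "
from h import *
print(tool()[:2],ctrl.get_state()['time'],goal([.62,-.19,.36],4))"
```

```text
(array([ 0.47414488, -0.33963407,  0.34633887]), Rotation.from_matrix(array([[ 9.97539417e-01,  7.01048676e-02,  6.47491156e-04],
                            [ 7.01052998e-02, -9.97539371e-01, -6.70754714e-04],
                            [ 5.98874750e-04,  7.14496828e-04, -9.99999565e-01]]))) 2.35 (array([ 0., -0.,  0.]), array([ 156. , -139. ,  -13.7]))
```

Converted, 156 mm is 0.208, -139 mm is -0.1853.

>>> send_rows --rows "0 0 0 0.208 -0.1853 -0.0187 1;0 0 0 0.208 -0.1853 -0.0187 1;0 0 0 0.208 -0.1853 -0.0187 1;0 0 0 0.208 -0.1853 -0.0187 1;0 0 0 0.208 -0.1853 -0.0187 1;0 0 0 0.208 -0.1853 -0.0187 1"

```text
time: 3.1
eef_pos: [0.618, -0.1929, 0.3596]
tcp_rot: [0.999, 0.034, -0.001, 0.0]
contact_force: [-0.2, -0.8, -0.0]
opening: 1.003
finger_force: 0.0
```

```bash
python3 - <<'E'
from h import *
np.set_printoptions(precision=3,suppress=True)
c=ctrl.read_camera('wrist');save(c,'w1.png');p,r,s=tool();print(p,s['time'])
import pickle;pickle.dump(c,open('w1.pkl','wb'))
for t in ['store','hatch','hatch_bar']:
    for q in ctrl.look_for(c,t):
        P=world(c,q['position']);print(t,round(q['p'],2),P,px(c,P)[0])
E
```

```text
[ 0.618 -0.193  0.36 ] 3.15
store 0.68 [ 0.599 -0.142  0.13 ] [232.192 186.12 ]
hatch 0.78 [ 0.598 -0.235  0.125] [319.068 191.473]
hatch_bar 0.59 [ 0.598 -0.238  0.123] [320.954 190.912]
```

View pics/w1.png

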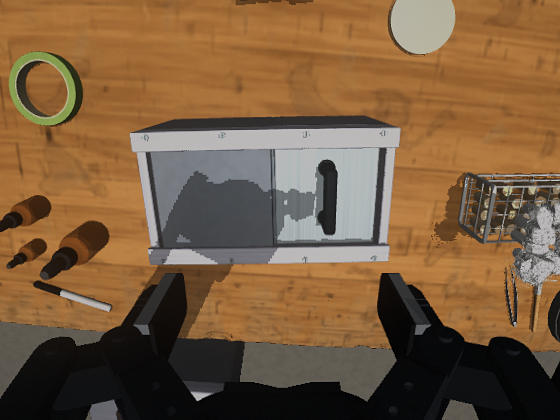

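Wrist picture: store-top corners (132,132), (400,128), (389,261), (150,263); bar from (326,160) to (328,235), with its top centre near (328,198).

```bash
python3 - <<'E'
from h import *
import pickle
from scipy.optimize import least_squares
np.set_printoptions(precision=4,suppress=True)
c=pickle.load(open('w1.pkl','rb'))
uv=[(132,132),(400,127.5),(389,261.5),(150,263)]
C=np.array([atz(c,q,.15) for q in uv]);print(C,np.linalg.norm(C-np.roll(C,-1,0),axis=1))
L=np.array([(.072,.131),(.072,-.131),(-.072,-.131),(-.072,.131)])
f=least_squares(lambda p:((R.from_euler('z',p[2]).as_matrix()[:2,:2]@L.T).T+p[:2]-C[:,:2]).ravel(),[.59,-.17,.07]);print(f.x,np.degrees(f.x[2]),f.fun)
# bar: dark pixels threshold, compare with predicted projection
g=cv2.cvtColor(c['color'],cv2.COLOR_RGB2GRAY);m=np.zeros_like(g);m[155:240,312:345]=(g[155:240,312:345]<45)
ys,xs=np.nonzero(m);print(xs.min(),xs.max(),ys.min(),ys.max(),xs.mean(),ys.mean())
for y in (180,198,215): print(y,np.nonzero(m[y])[0][[0,-1]])
print([atz(c,q,.162) for q in [(328,198),(325,160),(331,235)]])
x,y,t=f.x
def S(p): return np.append(R.from_euler('z',t).as_matrix()[:2,:2]@np.array(p[:2])/1000+[x,y],p[2]/1000)
print('bar world',S((0,-63,154)),'pred px',px(c,[S((a,-63+b,z)) for a,b,z in [(0,0,162),(34,6,162),(34,-6,162),(-34,6,162),(-34,-6,162)]]))
print('goal',goal(S((0,-63,260)),np.degrees(t)))
E
```

```text
[[ 0.6527 -0.0461  0.15  ]
 [ 0.6742 -0.303   0.15  ]
 [ 0.531  -0.3168  0.15  ]
 [ 0.511  -0.0557  0.15  ]] [0.2577 0.1439 0.2619 0.142 ]
[ 0.5922 -0.1804  0.0803] 4.60251474473234 [ 0.0008  0.0021  0.0003 -0.0022 -0.      0.0001 -0.0011  0.0001]
318 336 160 233 328.41584158415844 196.54950495049505
180 [324 336]
198 [324 335]
215 [318 335]
[array([ 0.6026, -0.2397,  0.162 ]), array([ 0.6399, -0.2327,  0.162 ]), array([ 0.5635, -0.2473,  0.162 ])]
bar world [ 0.5973 -0.2432  0.154 ] pred px [[330.8651 203.3886]
 [325.7856 169.6195]
 [338.3702 169.4995]
 [323.768  235.1374]
 [335.5534 234.9858]]
goal (array([ 0. ,  0. , -0.7]), array([-24.1,  48.6,  99.9]))
```

Converted, 150 mm is 0.2, 110 mm is 0.1467, -0.7 degrees is -0.0039.

>>> send_rows --rows "0 0 -0.0039 -0.032 0.064 0.08 -0.2;0 0 -0.0039 -0.032 0.064 0.1467 -0.2;0 0 -0.0039 -0.032 0.064 0.2 -0.2;0 0 -0.0039 -0.032 0.064 0.2 -0.2;0 0 -0.0039 -0.032 0.064 0.2 -0.2" --grip_force 50

```text
time: 3.92
eef_pos: [0.5991, -0.2421, 0.2123]
tcp_rot: [0.999, 0.041, 0.001, 0.001]
contact_force: [-0.5, -0.1, 0.6]
opening: 0.397
finger_force: 0.0
```

```bash
cat >> h.py <<'E'
X0,Y0,T0=.5927,-.1800,np.radians(4.6)
def S(p): return np.append(R.from_euler('z',T0).as_matrix()[:2,:2]@np.array(p[:2])/1000+[X0,Y0],p[2]/1000)
E
python3 - <<'E'
from h import *
np.set_printoptions(precision=4,suppress=True)
c=ctrl.read_camera('wrist');save(c,'w2.png');print(tool()[0],goal(S((0,-63,158)),4.6))
cc=ctrl.read_camera('side')
for k,n in ((c,'wrist'),(cc,'side')):
  for q in ctrl.look_for(k,'hatch_bar'): P=world(k,q['position']);print(n,q['p'],P,px(k,P)[0])
E
```

```text
[ 0.5996 -0.2422  0.2134] (array([ 0.2, -0.3,  0.1]), array([-2.2,  0.3, 55.3]))
wrist 0.56 [ 0.6075 -0.242   0.123 ] [281.8477 210.4952]
side 0.95 [ 0.6025 -0.238   0.1205] [305.6664 169.7923]
```

View pics/w2.png

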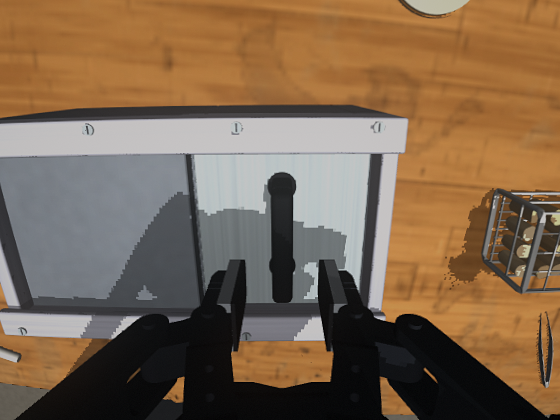

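The bar is centred between the pads (column 283), so I'm descending and closing.

>>> send_rows --rows "0 0 0 -0.0027 0 0.0333 -0.2;0 0 0 -0.0027 0 0.064 -0.2;0 0 0 -0.0027 0 0.0733 -0.2;0 0 0 -0.0027 0 0.0733 -0.2;0 0 0 -0.0027 0 0.0733 -0.9;0 0 0 -0.0027 0 0.0733 -0.9;0 0 0 -0.0027 0 0.0733 -0.9;0 0 0 -0.0027 0 0.0733 -0.9"

```text
time: 5.12
eef_pos: [0.5972, -0.2419, 0.1566]
tcp_rot: [0.999, 0.041, 0.001, 0.001]
contact_force: [0.5, -0.3, 5.8]
opening: 0.13
finger_force: 50.7
```

Converted, -15 mm is -0.02, -10 mm is -0.0133.

>>> send_rows --rows "0 0 0 0 0 -0.0067 -0.9;0 0 0 0 0 -0.0133 -0.9;0 0 0 0 0 -0.02 -0.9;0 0 0 0 0 -0.02 -0.9"

```text
time: 5.62
eef_pos: [0.5962, -0.2414, 0.1699]
tcp_rot: [0.999, 0.041, -0.0, 0.0]
contact_force: [-0.4, 0.5, -5.3]
opening: 0.132
finger_force: 49.2
```

```bash
python3 -c "
from h import *
p,r,s=tool();print(p,r.as_quat(),s['contact_force'],s['wrist_torque'],goal(S((0,62,173)),4.6))"
```

```text
[ 0.59621701 -0.24141352  0.16990858] [ 9.99150166e-01  4.12182439e-02 -4.90171836e-05  2.48951600e-05] [-0.42866926  0.50433626 -5.3441348 ] [-0.01528658 -0.02735958 -0.01202137] (array([0. , 0. , 0.1]), array([   1.7, -123.5,   -3.1]))
```

Converted, -123 mm is -0.164, -110 mm is -0.1467.

>>> send_rows --rows "0 0 0 0.0007 -0.0133 -0.0027 -0.9;0 0 0 0.0007 -0.04 -0.0027 -0.9;0 0 0 0.0007 -0.0667 -0.0027 -0.9;0 0 0 0.0007 -0.0933 -0.0027 -0.9;0 0 0 0.0013 -0.12 -0.0027 -0.9;0 0 0 0.0013 -0.1467 -0.0027 -0.9;0 0 0 0.0013 -0.164 -0.0027 -0.9;0 0 0 0.0013 -0.164 -0.0027 -0.9"

```text
time: 6.62
eef_pos: [0.5871, -0.1177, 0.1718]
tcp_rot: [0.999, 0.042, -0.0, 0.0]
contact_force: [-0.3, 0.2, -3.2]
opening: 0.134
finger_force: 49.2
```

```bash
python3 -c "
from h import *
p,r,s=tool();print(p,r.as_quat(),s['contact_force'],s['wrist_torque'],goal(S((0,62,168)),4.6))"
```

```text
[ 0.58707402 -0.11770661  0.17184008] [ 9.99117204e-01  4.20095436e-02 -4.47817653e-05  9.63707881e-05] [-0.25522299  0.15033153 -3.20192531] [0.00326131 0.03530086 0.0045445 ] (array([0. , 0. , 0.2]), array([0.6, 0.5, 3.8]))
```

>>> send_rows --rows "0 0 0 0 0 0.004 -0.9;0 0 0 0 0 0.0073 -0.9;0 0 0 0 0 0.0073 -0.9;0 0 0 0 0 0.0073 -0.2;0 0 0 0 0 0.0073 -0.2;0 0 0 0 0 0.0073 -0.2;0 0 0 0 0 -0.0667 -0.2;0 0 0 0 0 -0.1467 -0.2"

```text
time: 7.62
eef_pos: [0.5866, -0.1185, 0.282]
tcp_rot: [0.999, 0.041, -0.001, -0.001]
contact_force: [1.5, 0.2, 1.9]
opening: 0.399
finger_force: 0.0
```

```bash
python3 - <<'E'
from h import *
np.set_printoptions(precision=4,suppress=True)
p,r,s=tool();print(p,s['contact_force'],s['time'])
c=ctrl.read_camera('wrist');save(c,'w3.png')
c=ctrl.read_camera('side')
for q in ctrl.look_for(c,'hatch_bar'): P=world(c,q['position']);print(q['p'],P)
print(goal([.508,.173,.2],0), goal([.508,.173,.2],-40))
E
```

```text
[ 0.5866 -0.1185  0.282 ] [1.4509 0.1878 1.9214] 7.625
0.97 [ 0.5912 -0.1159  0.136 ]
(array([ 0.2, -0.6,  4.7]), array([ -57.8, -298.6,   85.8])) (array([ 0. , -0.6, 44.7]), array([ -57.8, -298.6,   85.8]))
```

Converted, -282 mm is -0.376, -17 mm is -0.0227.

>>> send_rows --rows "0 0 0 0 -0.0133 0 -0.2;0 0 0 -0.0227 -0.376 0.008 -0.2;0 0 0 -0.0227 -0.376 0.008 -0.2;0 0 0 -0.0227 -0.376 0.008 -0.2;0 0 0 -0.0227 -0.376 0.008 -0.2;0 0 0 -0.0227 -0.376 0.008 -0.2;0 0 0 -0.0227 -0.376 0.008 -0.2;0 0 0 -0.0227 -0.376 0.008 -0.2"

```text
time: 8.78
eef_pos: [0.5464, 0.1606, 0.2743]
tcp_rot: [0.999, 0.041, -0.001, 0.0]
contact_force: [-0.5, 0.4, 0.6]
opening: 0.398
finger_force: 0.0
```

```bash
python3 - <<'E'
from h import *
np.set_printoptions(precision=4,suppress=True)
p,r,s=tool();print(p,s['contact_force'],s['time'])
c=ctrl.read_camera('wrist');save(c,'w4.png')
import pickle;pickle.dump(c,open('w4.pkl','wb'))
for q in ctrl.look_for(c,'dropper'): P=world(c,q['position']);print(q['p'],P,px(c,P)[0])
print(px(c,[[.508,.173,0],[.508,.173,.098]]),px(c,[[.508,.173,.058]]))
E
```

```text
[0.5464 0.1606 0.2743] [-0.511   0.4079  0.6059] 8.775
0.81 [0.5203 0.1645 0.048 ] [275.5722 195.7113]
0.81 [0.4839 0.0924 0.0687] [341.2315 240.051 ]
0.67 [0.4482 0.1827 0.0369] [255.3498 250.5014]
[[268.412  192.7317]
 [264.6359 223.7088]] [[266.4101 209.1361]]
```

View pics/w4.png

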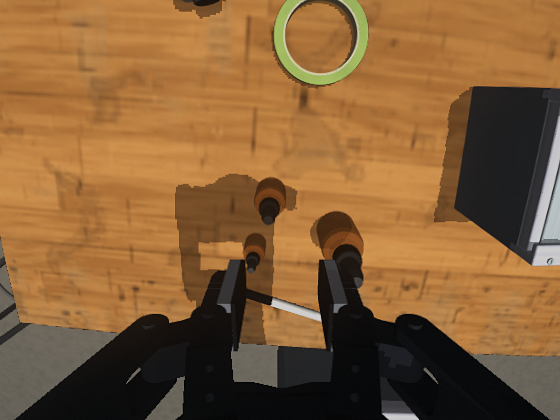

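Wrist picture: the target dropper's bulb is at about (269,217), the large one is at (345,250) and the small one at (255,255).

```bash
python3 - <<'E'
from h import *
import pickle
np.set_printoptions(precision=4,suppress=True)
c=pickle.load(open('w4.pkl','rb'))
g=cv2.cvtColor(c['color'],cv2.COLOR_RGB2GRAY)
m=(g[185:235,245:300]<40).astype(np.uint8)
n,l,st,ce=cv2.connectedComponentsWithStats(m)
for i in range(1,n):
  if st[i,4]>20: print(st[i]+[245,185,0,0,0],ce[i]+[245,185])
for y in range(195,228,3): print(y,np.nonzero(m[y-185])[0]+245)
P=np.array([.510,.172,0])
for X in (.508,.512,.516):
  for Y in (.166,.169): print(X,Y,px(c,[[X,Y,.0],[X,Y,.063],[X,Y,.098]]).ravel())
E
```

```text
[259 197  21  25 365] [268.9151 207.9014]
195 []
198 [264 265 266 267 268 269 270 271 272 273]
201 [261 262 263 264 265 266 267 268 269 270 271 272 273 274 275 276 277]
204 [260 261 262 263 264 265 266 267 268 269 270 271 272 273 274 275 276 277
 278]
207 [259 260 261 262 263 264 265 266 267 268 269 270 271 272 273 274 275 276
 277 278 279]
210 [259 260 261 262 263 264 265 266 267 268 269 270 271 272 273 274 275 276
 277 278]
213 [260 261 262 263 264 265 266 267 268 269 270 271 272 273 274 275 276 277
 278]
216 [262 263 264 265 266 268 269 270 271 272 273 274 275]
219 [262 263 272 273 274]
222 []
225 []
0.508 0.166 [274.2048 193.1849 272.9762 211.3093 272.0992 224.2774]
0.508 0.169 [271.7226 192.9907 270.0765 211.086  268.9014 224.0339]
0.512 0.166 [274.4542 190.0153 273.2624 207.6717 272.4107 220.3192]
0.512 0.169 [271.9643 189.8199 270.352  207.4469 269.1996 220.0739]
0.516 0.166 [274.7052 186.826  273.551  204.0068 272.7251 216.3274]
0.516 0.169 [272.2075 186.6294 270.6296 203.7803 269.5006 216.0802]
```

```bash
python3 -c "
from h import *
print(goal([.512,.1695,.094],4.6))"
```

```text
(array([0. , 0.1, 0. ]), array([-33.8, -12.4, 181.1]))
```

Converted, 140 mm is 0.1867, 90 mm is 0.12.

>>> send_rows --rows "0 0 0 -0.0453 -0.0167 0.0533 -0.2;0 0 0 -0.0453 -0.0167 0.12 -0.2;0 0 0 -0.0453 -0.0167 0.1867 -0.2;0 0 0 -0.0453 -0.0167 0.1867 -0.2;0 0 0 -0.0453 -0.0167 0.1867 -0.2"

```text
time: 9.5
eef_pos: [0.5135, 0.1701, 0.1377]
tcp_rot: [0.999, 0.041, 0.001, -0.0]
contact_force: [0.4, -0.9, 1.4]
opening: 0.399
finger_force: 0.0
```

```bash
python3 - <<'E'
from h import *
print(tool()[0],goal([.512,.1695,.094],4.6))
a=ctrl.read_camera('side')
a=cv2.cvtColor(a['color'],cv2.COLOR_RGB2BGR)[170:290,200:320]
b=cv2.cvtColor(ctrl.read_camera('wrist')['color'],cv2.COLOR_RGB2BGR)[180:320,200:360]
cv2.imwrite('pics/v5.png',np.hstack([cv2.resize(a,(380,380)),cv2.resize(b,(420,380))]))
E
```

```text
[0.51349606 0.17009723 0.13771164] (array([-0. , -0.1,  0.1]), array([-1.7,  0.5, 43.7]))
```

View pics/v5.png

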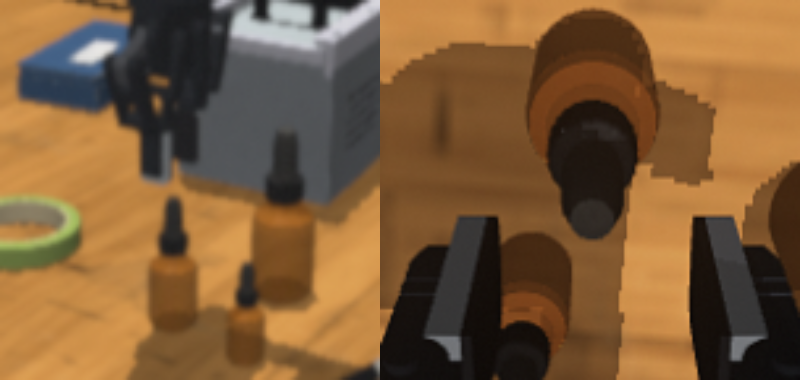

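The bulb at crop (593,217) is centred between the pads. I'll check x from that pixel.

```bash
python3 - <<'E'
from h import *
c=ctrl.read_camera('wrist')
P=atz(c,(281.1,259.5),.098);print(P,goal([P[0],P[1],.094],4.6))
E
```

```text
[0.51252581 0.17036141 0.098     ] (array([-0. , -0.3,  0.1]), array([-1.8,  0.1, 44.8]))
```

Converted, 43.5 mm is 0.058, 43 mm is 0.0573.

>>> send_rows --rows "0 0 0 -0.0013 0 0.0293 -0.2;0 0 0 -0.0013 0 0.0573 -0.2;0 0 0 -0.0013 0 0.058 -0.2;0 0 0 -0.0013 0 0.058 -0.2;0 0 0 -0.0013 0 0.058 -0.9;0 0 0 -0.0013 0 0.058 -0.9;0 0 0 -0.0013 0 0.058 -0.9;0 0 0 -0.0013 0 0.058 -0.9" --grip_force 25

```text
time: 10.65
eef_pos: [0.5122, 0.1707, 0.0939]
tcp_rot: [0.999, 0.041, 0.001, -0.0]
contact_force: [0.2, 0.1, 5.9]
opening: 0.155
finger_force: 25.1
```

Converted, -205 mm is -0.2733, -200 mm is -0.2667.

>>> send_rows --rows "0 0 0 0 0 -0.02 -0.9;0 0 0 0 0 -0.0667 -0.9;0 0 0 0 0 -0.12 -0.9;0 0 0 0 0 -0.1733 -0.9;0 0 0 0 0 -0.2267 -0.9;0 0 0 0 0 -0.2667 -0.9;0 0 0 0 0 -0.2733 -0.9;0 0 0 0 0 -0.2733 -0.9" --grip_force 30

```text
time: 11.65
eef_pos: [0.5106, 0.1704, 0.2965]
tcp_rot: [0.999, 0.041, -0.001, 0.0]
contact_force: [-0.0, -0.2, -0.5]
opening: 0.151
finger_force: 29.2
```

```bash
python3 - <<'E'
from h import *
p,r,s=tool();print(p,s['opening'],s['finger_force'],goal(S((0,-63,300)),4.6))
E
```

```text
[0.51055184 0.17041078 0.29654132] 0.15068256288862256 29.22838032245636 (array([0. , 0.1, 0.1]), array([ 52.8, 419. ,  -3.5]))
```

Converted, 385 mm is 0.5133, 340 mm is 0.4533.

>>> send_rows --rows "0 0 0 0.004 0.0267 -0.004 -0.9;0 0 0 0.012 0.0867 -0.004 -0.9;0 0 0 0.0213 0.16 -0.004 -0.9;0 0 0 0.0307 0.2333 -0.004 -0.9;0 0 0 0.04 0.3067 -0.004 -0.9;0 0 0 0.0493 0.38 -0.004 -0.9;0 0 0 0.06 0.4533 -0.004 -0.9;0 0 0 0.0667 0.5133 -0.004 -0.9"

```text
time: 12.65
eef_pos: [0.5919, -0.2108, 0.2972]
tcp_rot: [0.999, 0.041, -0.002, -0.001]
contact_force: [0.3, 1.1, 0.3]
opening: 0.151
finger_force: 29.3
```

Converted, 33 mm is 0.044, 20 mm is 0.0267.

>>> send_rows --rows "0 0 0 0.0027 0.0267 0 -0.9;0 0 0 0.0033 0.044 0 -0.9;0 0 0 0.0033 0.044 0 -0.9;0 0 0 0.0033 0.044 0 -0.9"

```text
time: 13.15
eef_pos: [0.5978, -0.2404, 0.3004]
tcp_rot: [0.999, 0.042, -0.0, -0.0]
contact_force: [0.7, 1.1, -0.4]
opening: 0.153
finger_force: 29.3
```

```bash
python3 - <<'E'
from h import *
p,r,s=tool();print(p,s['opening'],s['finger_force'],s['contact_force'],goal(S((0,-63,104)),4.6))
c=ctrl.read_camera('wrist')
b=cv2.cvtColor(c['color'],cv2.COLOR_RGB2BGR)
cv2.imwrite('pics/v6.png',b)
E
```

```text
[ 0.5978367  -0.24038887  0.30038012] 0.15332439055971397 29.337061643600464 [ 0.6535789   1.05070719 -0.37412464] (array([-0. ,  0. ,  0.2]), array([ -0.3,   2.5, 196.4]))
```

View pics/v6.png

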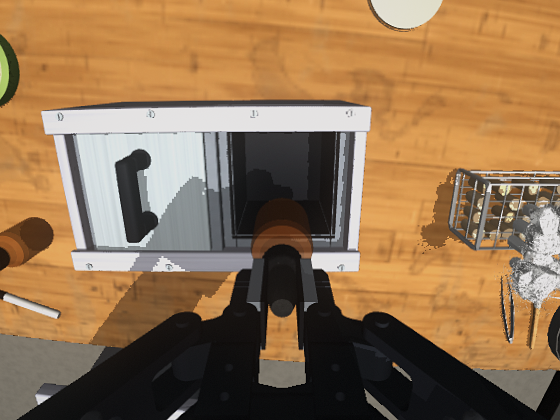

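The bottle hangs upright over the open chamber (mouth at about (230–335,130–235)) and the hatch is parked. Lowering it in.

Converted, 186 mm is 0.248, 130 mm is 0.1733.

>>> send_rows --rows "0 0 0 0 0.0027 0.0333 -0.9;0 0 0 0 0.0033 0.08 -0.9;0 0 0 0 0.0033 0.1267 -0.9;0 0 0 0 0.0033 0.1733 -0.9;0 0 0 0 0.0033 0.2133 -0.9;0 0 0 0 0.0033 0.24 -0.9;0 0 0 0 0.0033 0.248 -0.9;0 0 0 0 0.0033 0.248 -0.9"

```text
time: 14.2
eef_pos: [0.5984, -0.2442, 0.115]
tcp_rot: [0.999, 0.041, 0.0, 0.0]
contact_force: [-0.6, -0.5, -0.6]
opening: 0.147
finger_force: 29.3
```

```bash
python3 - <<'E'
from h import *
p,r,s=tool();print(p,s['opening'],s['finger_force'],s['contact_force'],goal(S((0,-63,104)),4.6))
E
```

```text
[ 0.59843603 -0.24423301  0.11497392] 0.14698734808470768 29.345735907554626 [-0.56487412 -0.49411943 -0.6417988 ] (array([ 0. , -0. ,  0.1]), array([-0.6, -1.5, 11. ]))
```

Converted, 10 mm is 0.0133, 9 mm is 0.012.

>>> send_rows --rows "0 0 0 -0.0007 -0.0013 0.004 -0.9;0 0 0 -0.0007 -0.0013 0.008 -0.9;0 0 0 -0.0007 -0.0013 0.0107 -0.9;0 0 0 -0.0007 -0.0013 0.012 -0.9;0 0 0 -0.0007 -0.0013 0.0133 -0.9;0 0 0 -0.0007 -0.0013 0.0133 -0.9"

```text
time: 14.95
eef_pos: [0.5974, -0.2433, 0.1043]
tcp_rot: [0.999, 0.041, -0.0, -0.0]
contact_force: [0.2, 0.2, 0.2]
opening: 0.147
finger_force: 29.3
```

Converted, 1 mm is 0.0013.

>>> send_rows --rows "0 0 0 0 0 0.0013 -0.9;0 0 0 0 0 0.0013 -0.9;0 0 0 0 0 0.0013 -0.9"

```text
time: 15.32
eef_pos: [0.5977, -0.2434, 0.104]
tcp_rot: [0.999, 0.041, 0.0, 0.0]
contact_force: [-2.1, 0.3, 3.2]
opening: 0.149
finger_force: 29.6
```

Force shows floor contact. Releasing gently, then going straight up.

Converted, -170 mm is -0.2267, -120 mm is -0.16.

>>> send_rows --rows "0 0 0 0 0 0.0013 -0.6;0 0 0 0 0 0.0013 -0.5;0 0 0 0 0 0.0013 -0.4;0 0 0 0 0 0 -0.4;0 0 0 0 0 -0.0267 -0.4;0 0 0 0 0 -0.08 -0.4;0 0 0 0 0 -0.16 -0.4;0 0 0 0 0 -0.2267 -0.4"

```text
time: 16.32
eef_pos: [0.5978, -0.2435, 0.2778]
tcp_rot: [0.999, 0.041, 0.002, 0.001]
contact_force: [0.2, -1.2, 0.5]
opening: 0.3
finger_force: 0.0
```

```bash
python3 - <<'E'
from h import *
p,r,s=tool();print(p,s['opening'],s['finger_force'],s['contact_force'],goal(S((0,62,240)),4.6))
c=ctrl.read_camera('wrist')
b=cv2.cvtColor(c['color'],cv2.COLOR_RGB2BGR)
cv2.imwrite('pics/v7.png',b)
E
```

```text
[ 0.59780826 -0.24346757  0.27780812] 0.30001414266872123 0.0 [ 0.16352801 -1.2343527   0.50685631] (array([ 0.1, -0.2,  0.1]), array([   0.2, -125.8,   37.5]))
```

View pics/v7.png

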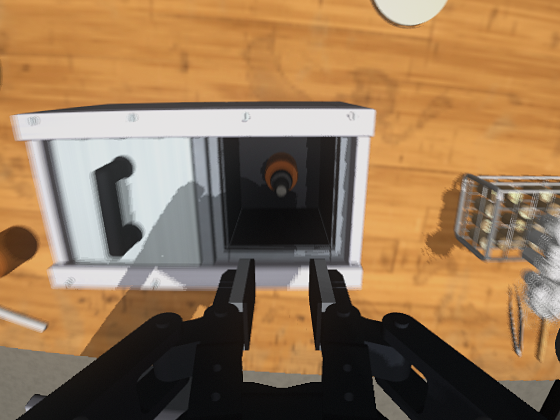

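The bottle stands upright in the chamber at (281,178). Going back to the hatch handle.

Converted, -126 mm is -0.168, -85 mm is -0.1133.

>>> send_rows --rows "0 0 0 0 -0.0533 0 -0.2;0 0 0 0 -0.1133 0.0133 -0.2;0 0 0 0 -0.168 0.0533 -0.2;0 0 0 0 -0.168 0.0667 -0.2;0 0 0 0 -0.168 0.0667 -0.2;0 0 0 0 -0.168 0.0667 -0.2" --grip_force 50

```text
time: 17.12
eef_pos: [0.5879, -0.1191, 0.225]
tcp_rot: [0.999, 0.041, 0.001, 0.001]
contact_force: [0.4, -0.8, 0.2]
opening: 0.405
finger_force: 0.0
```

```bash
python3 - <<'E'
from h import *
p,r,s=tool();print(p,s['opening'],goal([.5868,-.118,.1665],4.6))
c=ctrl.read_camera('wrist')
print(px(c,[S((0,62+d,172)) for d in (-6,6)]))
g=cv2.cvtColor(c['color'],cv2.COLOR_RGB2GRAY)
for y in (200,220,240): x=np.nonzero(g[y,255:310]<40)[0]+255;print(y,x.min(),x.max(),len(x))
E
```

```text
[ 0.58786148 -0.11909995  0.2249613 ] 0.40450117547345427 (array([ 0.1, -0.1,  0.1]), array([-1.1, -1.3, 58.5]))
[[290.05325425 246.54829567]
 [268.65317146 246.54897677]]
200 292 292 1
220 272 292 5
240 273 292 20
```

Converted, 58 mm is 0.0773, 50 mm is 0.0667.

>>> send_rows --rows "0 0 0 -0.0013 0 0.0333 -0.2;0 0 0 -0.0013 0 0.0667 -0.2;0 0 0 -0.0013 0 0.0773 -0.2;0 0 0 -0.0013 0 0.0773 -0.2;0 0 0 -0.0013 0 0.0773 -0.9;0 0 0 -0.0013 0 0.0773 -0.9;0 0 0 -0.0013 0 0.0773 -0.9;0 0 0 -0.0013 0 0.0773 -0.9"

```text
time: 18.18
eef_pos: [0.587, -0.1183, 0.1671]
tcp_rot: [0.999, 0.041, 0.001, 0.001]
contact_force: [-0.6, -1.3, 4.6]
opening: 0.134
finger_force: 51.1
```

Converted, -5 mm is -0.0067, -2 mm is -0.0027.

>>> send_rows --rows "0 0 0 0 0 -0.0027 -0.9;0 0 0 0 0 -0.0067 -0.9;0 0 0 0 0 -0.0067 -0.9"

```text
time: 18.55
eef_pos: [0.5849, -0.1172, 0.1686]
tcp_rot: [0.999, 0.041, -0.002, -0.001]
contact_force: [-0.3, -0.0, -5.0]
opening: 0.13
finger_force: 49.7
```

```bash
python3 - <<'E'
from h import *
p,r,s=tool();print(p,s['opening'],s['contact_force'],goal([.5970,-.2418,p[2]],4.6))
E
```

```text
[ 0.58485477 -0.11718217  0.16858817] 0.1302435802370828 [-0.27341296 -0.02208931 -4.98657791] (array([-0.1,  0.2,  0.1]), array([  1.8, 125.2,  -0.2]))
```

Converted, 125 mm is 0.1667, 1.5 mm is 0.002.

>>> send_rows --rows "0 0 0 0 0 -0.004 -0.9;0 0 0 0.0007 0.0267 -0.004 -0.9;0 0 0 0.0007 0.0533 -0.004 -0.9;0 0 0 0.0013 0.08 -0.004 -0.9;0 0 0 0.0013 0.1067 -0.004 -0.9;0 0 0 0.0013 0.1333 -0.004 -0.9;0 0 0 0.002 0.1573 -0.004 -0.9;0 0 0 0.002 0.1667 -0.004 -0.9"

```text
time: 19.55
eef_pos: [0.5979, -0.2437, 0.1733]
tcp_rot: [0.999, 0.041, 0.0, -0.0]
contact_force: [-0.2, -0.4, -4.2]
opening: 0.126
finger_force: 49.7
```

>>> send_rows --rows "0 0 0 0 0 0 -0.9;0 0 0 0 0 0 -0.9"

```text
time: 19.8
eef_pos: [0.5978, -0.2416, 0.1732]
tcp_rot: [0.999, 0.042, -0.0, -0.0]
contact_force: [0.1, -0.4, -4.9]
opening: 0.13
finger_force: 49.7
```

```bash
python3 - <<'E'
from h import *
p,r,s=tool();print(p,s['opening'],s['contact_force'],s['wrist_torque'],goal([.5972,-.2418,.1566],4.6))
E
```

```text
[ 0.59776877 -0.24157133  0.17316585] 0.1298506818127855 [ 0.09762189 -0.39437072 -4.85929597] [0.03926983 0.00684974 0.03078412] (array([-0. ,  0. ,  0.2]), array([-0.6,  0.2, 16.6]))
```

Converted, 16 mm is 0.0213, 14 mm is 0.0187.

>>> send_rows --rows "0 0 0 -0.0007 0 0.0053 -0.9;0 0 0 -0.0007 0 0.0107 -0.9;0 0 0 -0.0007 0 0.0147 -0.9;0 0 0 -0.0007 0 0.0187 -0.9;0 0 0 -0.0007 0 0.0213 -0.9;0 0 0 -0.0007 0 0.0213 -0.9;0 0 0 -0.0007 0 0.0213 -0.9"

```text
time: 20.68
eef_pos: [0.5974, -0.2423, 0.1574]
tcp_rot: [0.999, 0.041, 0.0, 0.0]
contact_force: [0.3, 0.4, -4.8]
opening: 0.131
finger_force: 49.7
```

Converted, 1.5 mm is 0.002, 1 mm is 0.0013.

>>> send_rows --rows "0 0 0 0 0 0.0013 -0.9;0 0 0 0 0 0.002 -0.9;0 0 0 0 0 0.002 -0.9;0 0 0 0 0 0.002 -0.9"

```text
time: 21.18
eef_pos: [0.5976, -0.2425, 0.1571]
tcp_rot: [0.999, 0.041, 0.0, 0.0]
contact_force: [-3.6, 1.1, 5.2]
opening: 0.13
finger_force: 51.0
```

The hatch is resting at seat height: TCP minus underside is 41.1 mm, the same as on the deck. Releasing and retreating.

Converted, -180 mm is -0.24, -160 mm is -0.2133.

>>> send_rows --rows "0 0 0 0 0 0.0007 -0.6;0 0 0 0 0 0.0007 -0.2;0 0 0 0 0 0.0007 -0.2;0 0 0 0 0 -0.0267 -0.2;0 0 0 0 0 -0.0933 -0.2;0 0 0 0 0 -0.16 -0.2;0 0 0 0.0267 -0.0667 -0.2133 -0.2;0 0 0 0.0267 -0.0667 -0.24 -0.2"

```text
time: 22.18
eef_pos: [0.6145, -0.1888, 0.3412]
tcp_rot: [0.999, 0.043, 0.003, 0.001]
contact_force: [0.6, -0.5, -1.4]
opening: 0.4
finger_force: 0.0
```

>>> send_rows --rows "0 0 0 0 0 0 -0.2;0 0 0 0 0 0 -0.2"

```text
time: 22.42
eef_pos: [0.6127, -0.191, 0.3351]
tcp_rot: [0.999, 0.041, -0.0, -0.0]
contact_force: [0.7, 0.4, -0.5]
opening: 0.402
finger_force: 0.0
```

```bash
python3 - <<'E'
from h import *
p,r,s=tool();print(p,s['contact_force'],s['time'])
c=ctrl.read_camera('wrist')
print(px(c,[S((0,-63+d,162)) for d in (-6,6)]))
a=cv2.cvtColor(c['color'],cv2.COLOR_RGB2BGR)
d=ctrl.read_camera('scene');b=cv2.cvtColor(d['color'],cv2.COLOR_RGB2BGR)[90:330,130:410]
cv2.imwrite('pics/v8.png',np.hstack([cv2.resize(a[80:300,130:430],(400,293)),cv2.resize(b,(400,343))[:293]]))
E
```

```text
[ 0.61272633 -0.1910255   0.33513383] [ 0.65257045  0.43593196 -0.46825894] 22.425
[[343.26027963 206.94853237]
 [330.13385577 206.93170552]]
```

View pics/v8.png

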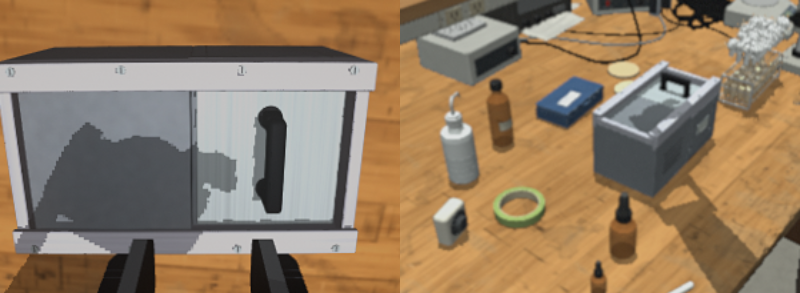

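The hatch is closed and flat in its seat, with the bar at crop (275,160), as at the start. The timer, tape roll and remaining bottles haven't moved. Handing in.

```bash
python3 -c "
from plant import ctrl
print(ctrl.sign_off())"
```

```text
the job is handed in; nothing more can be done
None
```

The 98 mm dropper bottle is standing upright in the chamber, the hatch is back down in its seat, and the timer, tape roll and marker were not touched; I handed the job in at about 22 s.

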